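# Bank the microscope bracket on the aligner base plate

## Task

We are fitting the microscope bracket to the red base plate. The basket of screws is standing where the bracket belongs: hang it by its blue handle on the hook of the post stand, keeping it upright so that no screws spill, and let go of it. Then bring the black angle bracket into the corner of the plate, back of its upright flat along the rail and its end against the stop block, and hold it there with one steady diagonal push, firmly against the rail and down on the plate together, so that I can put the screws in: finish while still pushing, do not let go; leave the bottle, the screwdriver and the mask case where they are.

Things in the scene. Friction and masses are not known exactly. Their poses are not given: they have to be found in the camera images.
- base: Red base plate with its rail and stop, one rigid unit fixed to the table (position and yaw vary). Origin on the table surface; z up, x towards the rail, y along the rail towards the stop. The plate spans x -140 to +120 mm and y -140 to +140 mm, its flat top is 12 mm above the table. Two low screw heads (6 mm) stand near its front corners at x -125, y +-125 mm.
- bed: The red plate alone, 260 x 280 x 12 mm, same axes as the base; origin 6 mm above the table under the base origin.
- rail: Aluminium register rail on the plate's far edge, along y over the whole 280 mm, 24 mm thick, 25 mm tall above the plate; its working face looks to -x and lies at x = +90 mm of the base frame. Origin on the plate's top above the base origin.
- stop: Aluminium stop block at the +y end of the rail, 50 mm (x 40 to 90) x 26 mm, 25 mm tall above the plate; its working face looks to -y and lies at y = +110 mm of the base frame. Origin as the rail's.
- corner (a point): The inside corner where rail face, stop face and plate top meet (base frame +90, +110, +12 mm).
- bracket: Loose black L bracket, 0.27 kg. Foot 70 (x) x 90 (y) x 10 mm; upright 10 thick, 90 wide, on the foot's +x edge (x 25 to 35), top 50 mm above the underside. Origin: centre of the underside. The upright's +x face goes on the rail, the +y end on the stop; home, the origin is at base x +55, y +65 mm. Starts flat on the plate, yaw to 0.45 rad. Pushed high on the upright it tips: push low, inside the L.
- basket: Loose steel screw basket, 0.2 kg with screws, 60 (x) x 130 mm (y), 40 tall, with a stiff arched handle: straight blue bar along y, 10 x 10 mm, 138 long, centre 120 mm above the underside, on two uprights at y +-67 mm; 75 mm free under the bar. Origin: centre of the underside. Starts standing on the plate in front of the rail, where the bracket belongs.
- basket_handle (a point): Middle of the blue handle bar (its centre line).
- hook_stand: Fixed post stand left or right of the plate: foot 100 x 80 mm, 14 mm post, 22 mm black clamp on top, 230 mm tall. From the clamp an 8 mm wire hook points along the stand's -x (roughly to the robot): wire centre slopes down to 205 mm high at x -60 to -72 mm, then up to its tip at x -90 mm, 232 mm high. Origin: centre of the foot's underside.
- hook_seat (a point): Where the centre line of the handle bar lies when the basket hangs in the hook's low point, 66 mm from the post's axis, 214 mm above the table; the bar then runs along the stand's y.
- bottle: Bystander: amber glass bottle with black cap, diameter 68 mm, 160 mm tall, on the other side of the plate from the stand; origin centre of its underside.
- driver: Bystander: screwdriver with yellow handle, 180 mm long, lying on the table to the robot's right.
- mask_case: Bystander: flat black and grey photomask case, 130 x 130 x 24 mm, on the table to the robot's left; origin centre of its underside.
Not all that is in view belongs to the job. What is shaped like the bracket but green or white is not meant.

How it is judged:
On the way:
1. the screw basket hangs upright on the hook by its handle, let go (distance between basket_handle and hook_seat below 0.04 m and contact force between basket and hook_stand above 0.8 N and height (world z) of basket above 0.06 m and angle between basket's own z axis and vertical below 0.35 rad and contact force between each of the arm, the fingers and basket below 0.05 N), for 0.3 s.
At the end, for the whole second after the job is handed in: Basket hangs still on the hook (handle middle within 40 mm of the low point, tilt under 0.35 rad), untouched. Bracket in the corner (rail 2.5 mm, stop 3 mm, plate 1.5 mm, square 0.025 rad), fingers still pushing it: over 4 N on the rail and 6 N on the plate (weight 2.7 N) through the last second (all of step 1 and linear speed of basket below 0.08 m/s and x of bracket in the frame of base above 0.0525 m and y of bracket in the frame of base between 0.062 and 0.068 m and z of bracket in the frame of base between 0.01 and 0.0135 m and angle between the x axis of bracket and the x axis of base, either way round below 0.025 rad and angle between bracket's own z axis and vertical below 0.025 rad and linear speed of bracket below 0.01 m/s and contact force between the fingers and bracket above 4 N and contact force between bracket and rail above 4 N and contact force between bracket and bed above 6 N); the arm keeps its last pose, push and grip.
It fails at once if the screw basket was tipped and spilled (over 0.8 rad) (angle between basket's own z axis and vertical above 0.8 rad).
It fails at once if the bottle was disturbed (distance of bottle from where it was at the start of the episode above 0.02 m).
It fails at once if the screwdriver was disturbed (distance of driver from where it was at the start of the episode above 0.02 m).
It fails at once if the mask case was disturbed (distance of mask_case from where it was at the start of the episode above 0.02 m).
It also fails if it takes over 72 s, if anything falls off the work surface, if the arm or the gripper's body presses on something with over 40 N, if the wrist force passes 120 N, or if a joint passes its speed limit or range.

## Robot

A 6-joint arm with a two-finger parallel gripper is mounted at the origin on the work surface. World frame = base frame: x ahead of the robot, y to its left, z up, the work surface at z = 0. Lengths are in m, angles in rad, forces in N, time in s.
With the tool pointing down it reaches from about 0.3 to 0.875 m from the base axis. Payload 6.4 kg.
Tool frame: the origin (TCP) lies at the very end of the fingers, on their centre line; the grasp point (between the pads) lies arm.grip_point_offset behind it (arm.grip_point_offset is the distance from the TCP to the grasp point, in m); z points along the fingers, y is the direction in which the jaws open and shut (so a half turn about z gives the same grasp; the last joint's range is limited). The gripper opens to 88 mm and grips with 3 to 60 N. Pads are 18 mm wide; open, the fingers measure 123 mm over their backs; the gripper's body (75 mm by 187 mm) begins 45 mm behind the grasp point.
Start: joints at [1.128, 0.181, 1.607, -0, 1.354, -0.206], TCP at [0.135, 0.559, 0.239] pointing down, gripper open.
Joint ranges: [-2.99, 2.99], [-0.89, 2.07], [0.3, 2.58], [-1.14, 4.28], [0, 2.63], [-3.12, 3.12]. Speed limits (rad/s): [2.57, 2.57, 3.01, 3.14, 3.14, 3.14].

## Interface

Orientations are given as [roll, pitch, yaw] about the fixed x, y, z axes, in that order (R = Rz(yaw) Ry(pitch) Rx(roll)).
In Python, from station import arm, capture gives the robot as it stands.
- The arm moves only by the shell command python3 -m crank 'ROWS' [FORCE]. ROWS is JSON, a list of rows, each an object of numbers: "jaw": the finger opening in mm, from 0 to 88.1; "dx", "dy", "dz": the shift along the tool's x, y, z in mm; "ax", "ay", "az": the turn, a rotation vector about the tool's x, y, z in degrees. In form: [{"jaw": .., "dx": .., "dy": .., "dz": .., "ax": .., "ay": .., "az": ..}, ...]. A call has 1 to 12 rows; each row shifts and turns the commanded pose from where the row before left it, along the tool's axes as they then stand; what a row does not reach is not made up. A row lasts 1/10 s, in which the tool goes at most 50 mm and 8.59 degrees, less where a joint would pass 70% of its speed; a pose out of reach is approached as far as the arm can. A call is refused whole if a number of a shift passes 50 or a number of a turn 8.59, either way. A call with a gripper value outside its range is refused whole. The fingers move at their own pace and stop on an object; FORCE is the grip in N (left out, the last holds). Time passes only in rows, so rows that do not move let the fingers close. It gives the time, the measured TCP pose, the force and the opening at its end, in the units of the state.
- arm.get_obs(): the state, without advancing time (a new reading comes with each control period).
- capture(name): name is "scene" or "top" or "wrist"; returns a dict with "color" (480x640x3 uint8, red, green, blue), "fovy" (degrees; the focal length in pixels is half the picture's height over the tangent of half this angle, whatever the lens; pixels are square), "cx", "cy" (the principal point, pixels), "world_from_camera" (4x4, takes a point from camera to world coordinates). Camera axes: x right, y down, z forward; pixel columns grow to the right and rows downward; lengths in m; the calibration is good to about 2 mm. The wrist camera is an equidistant fisheye: a pixel r from the principal point sees the ray r / f radians off the axis. A picture is of the moment at which its call begins. There is no depth.
- arm.close_job(): hands the job in, once; it reports no verdict.
The state is a dict: "time": time; "joint_pos": joint angles; "joint_vel": joint speeds; "joint_efforts": joint torques, N m; "tool_pos": TCP position; "orientation": TCP orientation; "wrist_force": force on the tool from outside, world axes, zero at the start; "ft_torque": the same for the moment, N m; "grip_width": finger opening in m.
Only numpy, scipy, OpenCV 4.12 (cv2) and the standard library are available. Lean on these libraries where they do the work, as an engineer would, in place of code of your own. Each camera call takes 0.05 s, during which the arm holds its last target. There are 200 camera calls.

## Working session

There is one attempt and no reset: what is moved stays moved. The work goes in short steps, Python scripts to look and compute and a shell command to move; the robot and the scene stay as the last step left them, time stands still between calls to the robot, and variables do not carry over. Pictures are saved under pics/ and viewed, about 8 in all and at most 12, crops included, and the job is handed in when it is done.

```bash
ls; mkdir -p pics
python3 - <<'E'
from station import arm, capture
import cv2,pickle
print(arm.get_obs(), arm.grip_point_offset)
d={}
for n in ("scene","top"):
    c=capture(n); d[n]=c
    print(n,c["fovy"],c["cx"],c["cy"],c["world_from_camera"].round(4).tolist())
    cv2.imwrite(f"pics/{n}1.png",c["color"][:,:,::-1])
pickle.dump(d,open("d1.pkl","wb"))
E
```

```text
pics
{'time': 0.0, 'joint_pos': array([ 1.12772616e+00,  1.81519611e-01,  1.60799588e+00, -4.05864622e-05,
        1.35379472e+00, -2.06264705e-01]), 'joint_vel': array([-1.37442248e-05,  9.78090993e-05, -8.84363818e-04,  9.71333117e-04,
       -1.83174214e-03,  1.32217949e-03]), 'joint_efforts': array([-1.88873156e-05, -4.33870590e+01, -3.41849256e+01,  7.02217477e-02,
        3.86042695e-02, -1.51891518e-04]), 'tool_pos': array([0.1346361 , 0.55846691, 0.23782805]), 'orientation': array([-3.13990339e+00, -3.12985381e-04,  2.90479570e+00]), 'wrist_force': array([-0.11057217, -0.0478623 ,  0.60683077]), 'ft_torque': array([ 0.0133675 , -0.02823928, -0.04319533]), 'grip_width': 0.08768376490543428} 0.0187
scene 50.84359866068985 324.54119231819703 231.5013804785353 [[-0.7952, 0.3281, -0.5099, 1.0636], [0.6059, 0.4596, -0.6493, 0.6653], [0.0213, -0.8253, -0.5643, 0.7347], [0.0, 0.0, 0.0, 1.0]]
top 46.95175849517756 323.5825329425425 234.19466343079156 [[0.0143, -0.9851, 0.1716, 0.3525], [-0.9999, -0.0137, 0.0049, 0.0001], [-0.0024, -0.1716, -0.9852, 1.2502], [0.0, 0.0, 0.0, 1.0]]
```

View pics/top1.png

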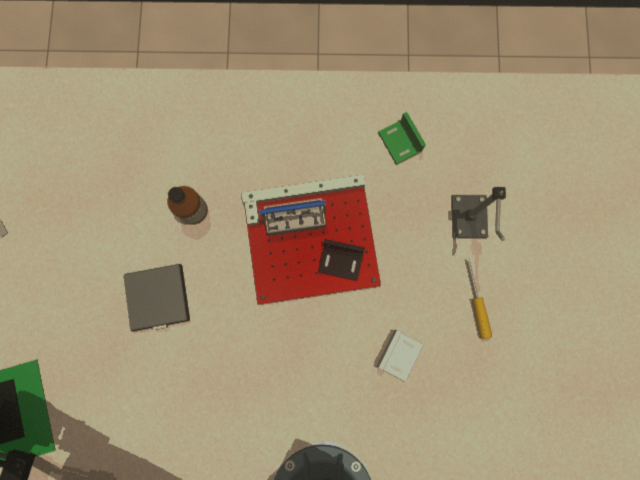

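View pics/scene1.png

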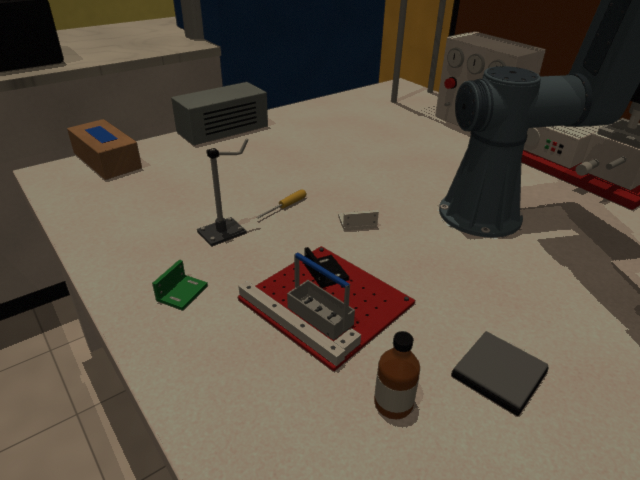

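Top view: plate at about (313,240), stop at its left-rear corner (251,207), basket handle (294,207), black bracket (342,260), stand foot (469,216) with clamp (499,192). Scene view: hook tip points toward the robot (245,142). I'll enlarge the work area for accurate pixels.

```bash
cat > h.py <<'E'
import numpy as np, cv2, pickle
from scipy.spatial.transform import Rotation as R
def ray(c,u,v,fish=False):
    f=240/np.tan(np.radians(c["fovy"])/2); p=np.array([u-c["cx"],v-c["cy"]])/f
    if fish:
        r=np.hypot(*p); d=np.array([*(p/r*np.sin(r)),np.cos(r)]) if r>0 else np.array([0,0,1.])
    else: d=np.array([*p,1.])
    T=c["world_from_camera"]; return T[:3,3],T[:3,:3]@d
def at(c,u,v,z,fish=False):
    o,d=ray(c,u,v,fish); return o+d*(z-o[2])/d[2]
def proj(c,P,fish=False):
    T=np.linalg.inv(c["world_from_camera"]); q=T[:3,:3]@np.array(P)+T[:3,3]
    f=240/np.tan(np.radians(c["fovy"])/2)
    if fish:
        a=np.arctan2(np.hypot(*q[:2]),q[2]); return np.array([c["cx"],c["cy"]])+f*a*q[:2]/np.hypot(*q[:2])
    return np.array([c["cx"],c["cy"]])+f*q[:2]/q[2]
def crop(c,x,y,w,h,s,fn): cv2.imwrite(fn,cv2.resize(c["color"][y:y+h,x:x+w,::-1],None,fx=s,fy=s,interpolation=cv2.INTER_CUBIC))
E
python3 - <<'E'
from h import *
c=pickle.load(open("d1.pkl","rb")); t,s=c["top"],c["scene"]
crop(t,236,160,160,150,4,"pics/a.png")
a=cv2.imread("pics/a.png"); 
crop(t,440,170,80,90,3,"pics/b.png"); b=cv2.imread("pics/b.png")
crop(s,180,135,80,120,2.7,"pics/c.png")
E
python3 - <<'E'
import cv2,numpy as np
a=cv2.resize(cv2.imread("pics/a.png"),(533,500)) if 0 else cv2.imread("pics/a.png")[:600,:560]
b=cv2.imread("pics/b.png");c=cv2.imread("pics/c.png")
o=np.zeros((600,800,3),np.uint8);o[:a.shape[0],:560]=a;o[:270,560:]=b;o[272:272+324,560:776]=c
cv2.imwrite("pics/abc.png",o)
E
```

```text
(no output)
```

View pics/abc.png

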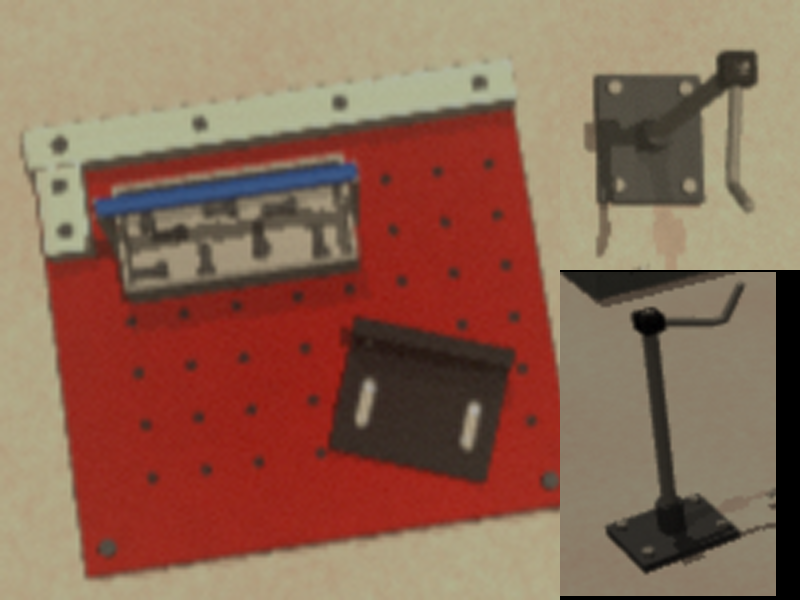

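Run:
```python
from h import *
d=pickle.load(open("d1.pkl","rb")); t,s=d["top"],d["scene"]
def A(u,v,z): return at(t,(u+.5)/4-.5+236,(v+.5)/4-.5+160,z)
def B(u,v,z): return at(t,(u-560+.5)/3-.5+440,(v+.5)/3-.5+170,z)
pts={"s+":(A(108,548,.018),(-.125,.125)),"s-":(A(549,480,.018),(-.125,-.125)),"corner":(A(84,163,.037),(.09,.11)),"railR":(A(514,103,.037),(.09,-.14)),"pfl":(A(86,577,.012),(-.14,.14))}
W=np.array([p[0][:2] for p in pts.values()]);M=np.array([p[1] for p in pts.values()])
w=W-W.mean(0);m=M-M.mean(0)
yaw=np.arctan2((m[:,0]*w[:,1]-m[:,1]*w[:,0]).sum(),(m*w).sum())
c,s_=np.cos(yaw),np.sin(yaw);Q=np.array([[c,-s_],[s_,c]]);o=W.mean(0)-Q@M.mean(0)
print("base",o,yaw,"res mm",((W-(o+M@Q.T))*1e3).round(1).tolist())
h1,h2=A(98,208,.132),A(357,173,.132);e=h1-h2
print("handle",(h1+h2)/2,np.hypot(*e[:2]),"barangle",np.arctan2(e[1],e[0]), "in base",Q.T@((h1+h2)[:2]/2-o))
b1,b2=A(331,451,.022),A(487,482,.022);u1,u2=A(356,318,.062),A(514,352,.062)
e=b1-b2;print("br foot",b1,b2,np.hypot(*e[:2]),np.arctan2(-e[0],e[1]));e=u1-u2
print("upright",u1,u2,np.hypot(*e[:2]),np.arctan2(-e[0],e[1]))
f=[B(*p,.01) for p in((594,75),(702,75),(596,201),(704,203))];print("foot",np.mean(f,0),np.round(f,3).tolist())
print("clamp",B(737,69,.23),"tip",B(750,209,.232),"low",B(736,187,.205))
# scene check
def S(u,v): return ((u-560+.5)/2.7-.5+180,(v-272+.5)/2.7-.5+135)
o2=B(737,69,.23)
for n,p in(("tip",(743,285)),("low",(723,321)),("clamp",(648,321))):
  print(n,np.round(at(s,*S(*p),{"tip":.232,"low":.205,"clamp":.22}[n]),4))
```

```text
base [0.56797586 0.03706666] 0.16166079132149105 res mm [[-0.0, -0.8], [1.0, 1.2], [-0.1, -2.1], [-2.2, 2.6], [1.3, -0.8]]
handle [0.60297227 0.07073087 0.132     ] 0.13526165207384294 barangle 1.7222121098944168 in base [0.03995861 0.02759233]
br foot [0.47980398 0.01652376 0.022     ] [ 0.46374232 -0.07046135  0.022     ] 0.0884555583152987 -0.1825917598089492
upright [0.54851203 0.0035281  0.062     ] [ 0.53098914 -0.0825569   0.062     ] 0.08785032225340433 -0.20080989548093806
foot [ 0.61608336 -0.32688856  0.01      ] [[0.665, -0.286, 0.01], [0.666, -0.369, 0.01], [0.567, -0.285, 0.01], [0.566, -0.367, 0.01]]
clamp [ 0.61471126 -0.32588339  0.23      ] tip [ 0.52469822 -0.32973902  0.232     ] low [ 0.54341746 -0.33012505  0.205     ]
tip [ 0.5235 -0.3295  0.232 ]
low [ 0.5476 -0.3263  0.205 ]
clamp [ 0.6147 -0.3346  0.22  ]
```

Base sits at (0.568, 0.037), yaw 0.162 (2 mm residuals); the measured bar and bracket lengths match to 3 mm, and the basket yaw is about 0.15. The stand is at (0.615, -0.327), yaw about 0.02. I'll grip the bar 38 mm off its middle so the fingers clear the hook wire. First I turn the tool.

```bash
cat >> h.py <<'E'
def togo(pos,ypr,grip=False):
    """print shift in tool axes (mm) & rotvec (deg) to reach TCP pose; grip: pos is the grasp point"""
    from station import arm
    o=arm.get_obs(); Ra=R.from_euler("xyz",o["orientation"]); Rb=R.from_euler("xyz",ypr)
    p=np.array(pos)+(Rb.apply([0,0,arm.grip_point_offset]) if grip else 0)
    print("t",round(o["time"],2),"tcp",o["tool_pos"].round(4),"rpy",o["orientation"].round(3),"F",o["wrist_force"].round(2),"T",o["ft_torque"].round(2),"w",round(o["grip_width"],4))
    print("now axes mm",(Ra.inv().apply(p-o["tool_pos"])*1e3).round(1),"target axes mm",(Rb.inv().apply(p-o["tool_pos"])*1e3).round(1),"rot deg",np.degrees((Ra.inv()*Rb).as_rotvec()).round(2))
E
python3 -m crank '[{"jaw":50,"az":8.5},{"az":8.5},{"az":8.5},{"az":8.5},{"az":8.5},{"az":8.5},{"az":8.5},{"az":8.3}]' 30
python3 - <<'E'
from h import *
a=1.722; bar=np.array([np.cos(a),np.sin(a),0]); h=np.array([.603,.0707,.132])
togo(h-bar*.038+[0,0,.1],[np.pi,0,1.722],True)
togo(h+bar*.038+[0,0,.1],[np.pi,0,1.722],True)
E
```

```text
t 0.1 tcp [0.1347 0.5585 0.2379] rpy [-3.14  -0.     2.905] F [0.31 0.12 0.64] T [ 0.03 -0.03  0.01] w 0.0878
now axes mm [-584.1 -399.5   25. ] target axes mm [-590.8  389.5   24.6] rot deg [-9.000e-02  4.000e-02  6.777e+01]
t 0.1 tcp [0.1347 0.5585 0.2379] rpy [-3.14  -0.     2.905] F [0.31 0.12 0.64] T [ 0.03 -0.03  0.01] w 0.0878
now axes mm [-555.3 -329.1   24.9] target axes mm [-514.8  389.5   24.6] rot deg [-9.000e-02  4.000e-02  6.777e+01]invalid input
```

```bash
python3 -m crank '[{"jaw":50,"dx":0,"dy":0,"dz":0,"ax":0,"ay":0,"az":8.5},{"jaw":50,"dx":0,"dy":0,"dz":0,"ax":0,"ay":0,"az":8.5},{"jaw":50,"dx":0,"dy":0,"dz":0,"ax":0,"ay":0,"az":8.5},{"jaw":50,"dx":0,"dy":0,"dz":0,"ax":0,"ay":0,"az":8.5},{"jaw":50,"dx":0,"dy":0,"dz":0,"ax":0,"ay":0,"az":8.5},{"jaw":50,"dx":0,"dy":0,"dz":0,"ax":0,"ay":0,"az":8.5},{"jaw":50,"dx":0,"dy":0,"dz":0,"ax":0,"ay":0,"az":8.5},{"jaw":50,"dx":0,"dy":0,"dz":0,"ax":0,"ay":0,"az":8.3}]' 30
python3 - <<'E'
from h import *
a=1.722; bar=np.array([np.cos(a),np.sin(a),0]); h=np.array([.603,.0707,.132])
togo(h+bar*.038+[0,0,.1],[np.pi,0,1.722],True)
E
```

```text
time: 0.9
tool_pos: [0.1347, 0.5587, 0.2382]
orientation: [-3.141, 0.001, 1.715]
wrist_force: [0.1, 0.4, -0.9]
grip_width: 0.0499
t 0.9 tcp [0.1347 0.5587 0.2382] rpy [-3.141e+00  1.000e-03  1.715e+00] F [ 0.09  0.39 -0.86] T [-0.05  0.05 -0.01] w 0.0499
now axes mm [-512.3  392.8   25.1] target axes mm [-514.9  389.4   24.9] rot deg [-0.03  0.05 -0.38]
```

```bash
python3 -m crank '[{"jaw":50,"dx":-43,"dy":33,"dz":0,"ax":0,"ay":0,"az":0},{"jaw":50,"dx":-43,"dy":33,"dz":0,"ax":0,"ay":0,"az":0},{"jaw":50,"dx":-43,"dy":33,"dz":0,"ax":0,"ay":0,"az":0},{"jaw":50,"dx":-43,"dy":33,"dz":0,"ax":0,"ay":0,"az":0},{"jaw":50,"dx":-43,"dy":33,"dz":0,"ax":0,"ay":0,"az":0},{"jaw":50,"dx":-43,"dy":33,"dz":0,"ax":0,"ay":0,"az":0},{"jaw":50,"dx":-43,"dy":33,"dz":0,"ax":0,"ay":0,"az":0},{"jaw":50,"dx":-43,"dy":33,"dz":0,"ax":0,"ay":0,"az":0},{"jaw":50,"dx":-43,"dy":33,"dz":0,"ax":0,"ay":0,"az":0},{"jaw":50,"dx":-43,"dy":33,"dz":5,"ax":0,"ay":0,"az":0},{"jaw":50,"dx":-43,"dy":33,"dz":10,"ax":0,"ay":0,"az":0},{"jaw":50,"dx":-40,"dy":30,"dz":10,"ax":0,"ay":0,"az":0}]' 30
python3 -m crank '[{"jaw":50,"dx":0,"dy":0,"dz":0,"ax":0,"ay":0,"az":0},{"jaw":50,"dx":0,"dy":0,"dz":0,"ax":0,"ay":0,"az":0}]'
python3 - <<'E'
from h import *
from station import capture
a=1.722; bar=np.array([np.cos(a),np.sin(a),0]); h=np.array([.603,.0707,.132])
togo(h+bar*.038+[0,0,.1],[np.pi,0,1.722],True)
c=capture("wrist");pickle.dump(c,open("w1.pkl","wb"));print(c["fovy"],c["cx"],c["cy"],c["world_from_camera"].round(3).tolist())
print([proj(c,h+s*bar*.069,True) for s in(-1,0,1)])
cv2.imwrite("pics/w1.png",c["color"][:,:,::-1])
E
```

```text
time: 2.1
tool_pos: [0.5669, 0.1425, 0.2149]
orientation: [3.141, -0.0, 1.721]
wrist_force: [0.2, 1.3, 0.5]
grip_width: 0.05
time: 2.3
tool_pos: [0.5654, 0.1433, 0.2141]
orientation: [-3.139, -0.001, 1.719]
wrist_force: [-1.5, 0.9, 0.7]
grip_width: 0.0501
t 2.3 tcp [0.5654 0.1433 0.2141] rpy [-3.139e+00 -1.000e-03  1.719e+00] F [-1.51  0.93  0.73] T [-0.11  0.07 -0.  ] w 0.0501
now axes mm [-39.4  26.3   0.7] target axes mm [-39.5  26.2   0.8] rot deg [-0.14 -0.03 -0.17]
65.70646984690485 327.68340971212456 233.3360495455461 [[0.989, 0.141, 0.043, 0.554], [0.148, -0.942, -0.3, 0.222], [-0.002, 0.303, -0.953, 0.36], [0.0, 0.0, 0.0, 1.0]]
[array([359.71387826, 408.41038824]), array([363.6896966 , 342.20071903]), array([367.56928925, 255.02885001])]
```

View pics/w1.png

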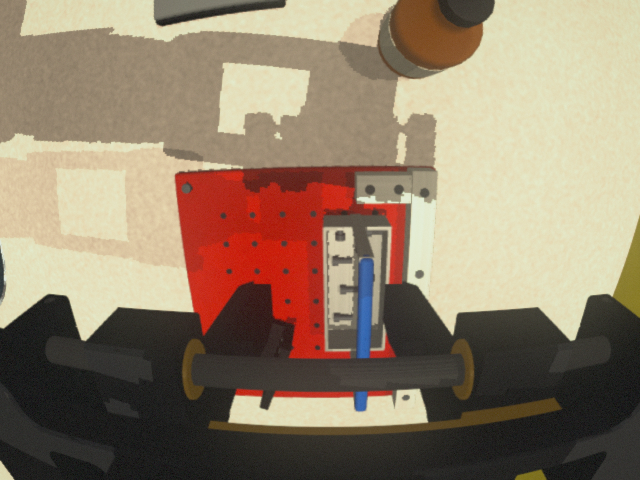

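Picture 4: the blue bar runs (366,260) to (361,409). The prediction was (368,255) to (360,408), so it agrees to 2–3 mm. I'll go down onto the bar.

```bash
python3 -m crank '[{"jaw":50,"dx":-20,"dy":13,"dz":0,"ax":0,"ay":0,"az":0},{"jaw":50,"dx":-18,"dy":13,"dz":0,"ax":0,"ay":0,"az":0},{"jaw":50,"dx":0,"dy":0,"dz":25,"ax":0,"ay":0,"az":0},{"jaw":50,"dx":0,"dy":0,"dz":25,"ax":0,"ay":0,"az":0},{"jaw":50,"dx":0,"dy":0,"dz":25,"ax":0,"ay":0,"az":0},{"jaw":50,"dx":0,"dy":0,"dz":20,"ax":0,"ay":0,"az":0},{"jaw":50,"dx":0,"dy":0,"dz":0,"ax":0,"ay":0,"az":0},{"jaw":50,"dx":0,"dy":0,"dz":0,"ax":0,"ay":0,"az":0}]'
python3 - <<'E'
from h import *
a=1.722; bar=np.array([np.cos(a),np.sin(a),0]); h=np.array([.603,.0707,.132])
togo(h+bar*.038+[0,0,.0],[np.pi,0,1.722],True)
E
```

```text
time: 3.15
tool_pos: [0.5966, 0.1119, 0.121]
orientation: [3.142, -0.0, 1.723]
wrist_force: [-0.1, -0.2, 0.7]
grip_width: 0.0501
t 3.15 tcp [0.5966 0.1119 0.121 ] rpy [ 3.142 -0.     1.723] F [-0.13 -0.23  0.68] T [-0.05  0.05 -0.01] w 0.0501
now axes mm [-3.7  0.1  7.7] target axes mm [-3.7  0.1  7.7] rot deg [ 0.   -0.01  0.07]
```

```bash
python3 -m crank '[{"jaw":50,"dx":-3,"dy":0,"dz":8,"ax":0,"ay":0,"az":0},{"jaw":0,"dx":0,"dy":0,"dz":0,"ax":0,"ay":0,"az":0},{"jaw":0,"dx":0,"dy":0,"dz":0,"ax":0,"ay":0,"az":0},{"jaw":0,"dx":0,"dy":0,"dz":0,"ax":0,"ay":0,"az":0},{"jaw":0,"dx":0,"dy":0,"dz":0,"ax":0,"ay":0,"az":0},{"jaw":0,"dx":0,"dy":0,"dz":0,"ax":0,"ay":0,"az":0},{"jaw":0,"dx":0,"dy":0,"dz":0,"ax":0,"ay":0,"az":0}]' 55
python3 -m crank '[{"jaw":0,"dx":0,"dy":0,"dz":-10,"ax":0,"ay":0,"az":0},{"jaw":0,"dx":0,"dy":0,"dz":-20,"ax":0,"ay":0,"az":0},{"jaw":0,"dx":0,"dy":0,"dz":-30,"ax":0,"ay":0,"az":0},{"jaw":0,"dx":0,"dy":0,"dz":-30,"ax":0,"ay":0,"az":0},{"jaw":0,"dx":0,"dy":0,"dz":-30,"ax":0,"ay":0,"az":0},{"jaw":0,"dx":0,"dy":0,"dz":-20,"ax":0,"ay":0,"az":0},{"jaw":0,"dx":0,"dy":0,"dz":-10,"ax":0,"ay":0,"az":0},{"jaw":0,"dx":0,"dy":0,"dz":0,"ax":0,"ay":0,"az":0},{"jaw":0,"dx":0,"dy":0,"dz":0,"ax":0,"ay":0,"az":0}]'
python3 - <<'E'
from h import *
seat=np.array([.5495,-.3285,.214]); th=.02; ys=np.array([-np.sin(th),np.cos(th),0])
togo(seat+ys*.038+[0,0,.05],[np.pi,0,np.pi/2+th],True)
E
```

```text
time: 3.85
tool_pos: [0.5975, 0.1076, 0.1123]
orientation: [-3.142, -0.0, 1.721]
wrist_force: [-0.8, 0.3, 0.8]
grip_width: 0.0088
time: 4.75
tool_pos: [0.597, 0.1076, 0.2612]
orientation: [-3.14, -0.0, 1.721]
wrist_force: [0.3, 1.4, -2.1]
grip_width: 0.0087
t 4.75 tcp [0.597  0.1076 0.2612] rpy [-3.14  -0.     1.721] F [ 0.26  1.42 -2.11] T [-0.01  0.06  0.02] w 0.0087
now axes mm [-386.3 -107.4   16. ] target axes mm [-397.   -56.2   15.9] rot deg [-0.09 -0.01  7.49]
```

Run:
```python
from h import *
seat=np.array([.475,-.330,.258]); th=.02; ys=np.array([-np.sin(th),np.cos(th),0])
togo(seat+ys*.038,[np.pi,0,np.pi/2+th],True)
```

```text
t 4.75 tcp [0.597  0.1076 0.2612] rpy [-3.14  -0.     1.721] F [ 0.26  1.42 -2.11] T [-0.01  0.06  0.02] w 0.0087
now axes mm [-376.6 -181.3   22.1] target axes mm [-397.1 -130.7   21.9] rot deg [-0.09 -0.01  7.49]
```

```bash
python3 -m crank '[{"jaw":0,"dx":0,"dy":-10,"dz":0,"ax":0,"ay":0,"az":2.5},{"jaw":0,"dx":0,"dy":-20,"dz":0,"ax":0,"ay":0,"az":2.5},{"jaw":0,"dx":-10,"dy":-25,"dz":0,"ax":0,"ay":0,"az":2.5},{"jaw":0,"dx":-20,"dy":-25,"dz":0,"ax":0,"ay":0,"az":0},{"jaw":0,"dx":-30,"dy":-20,"dz":0,"ax":0,"ay":0,"az":0},{"jaw":0,"dx":-35,"dy":-15,"dz":0,"ax":0,"ay":0,"az":0},{"jaw":0,"dx":-35,"dy":-10,"dz":0,"ax":0,"ay":0,"az":0},{"jaw":0,"dx":-35,"dy":-5,"dz":0,"ax":0,"ay":0,"az":0},{"jaw":0,"dx":-35,"dy":0,"dz":0,"ax":0,"ay":0,"az":0},{"jaw":0,"dx":-35,"dy":0,"dz":0,"ax":0,"ay":0,"az":0},{"jaw":0,"dx":-35,"dy":0,"dz":0,"ax":0,"ay":0,"az":0},{"jaw":0,"dx":-35,"dy":0,"dz":0,"ax":0,"ay":0,"az":0}]'
python3 -m crank '[{"jaw":0,"dx":-35,"dy":0,"dz":0,"ax":0,"ay":0,"az":0},{"jaw":0,"dx":-30,"dy":0,"dz":0,"ax":0,"ay":0,"az":0},{"jaw":0,"dx":-20,"dy":0,"dz":7,"ax":0,"ay":0,"az":0},{"jaw":0,"dx":-5,"dy":0,"dz":7,"ax":0,"ay":0,"az":0},{"jaw":0,"dx":0,"dy":0,"dz":0,"ax":0,"ay":0,"az":0},{"jaw":0,"dx":0,"dy":0,"dz":0,"ax":0,"ay":0,"az":0}]'
python3 - <<'E'
from h import *
from station import capture
seat=np.array([.475,-.330,.258]); th=.02; ys=np.array([-np.sin(th),np.cos(th),0])
togo(seat+ys*.038,[np.pi,0,np.pi/2+th],True)
c=capture("scene");pickle.dump(c,open("s2.pkl","wb"))
s=np.array([.5495,-.3285,.214])
print("seat",proj(c,s),"bar ends",[proj(c,seat+k*ys*.069) for k in(-1,0,1)])
crop(c,130,50,266,200,3,"pics/s2.png")
E
```

```text
time: 5.95
tool_pos: [0.4733, -0.205, 0.2604]
orientation: [-3.139, -0.002, 1.59]
wrist_force: [-0.2, 0.5, -1.1]
grip_width: 0.0087
time: 6.55
tool_pos: [0.4758, -0.2925, 0.2472]
orientation: [-3.14, -0.002, 1.591]
wrist_force: [-0.1, -0.3, -1.4]
grip_width: 0.0087
t 6.55 tcp [ 0.4758 -0.2925  0.2472] rpy [-3.140e+00 -2.000e-03  1.591e+00] F [-0.1  -0.32 -1.4 ] T [ 0.01 -0.01  0.05] w 0.0087
now axes mm [ 0.5 -1.5  7.9] target axes mm [ 0.5 -1.5  7.9] rot deg [-0.08 -0.11  0.03]
seat [238.6219591  149.24407157] bar ends [array([249.15943022, 115.8825787 ]), array([264.24671426, 124.67324343]), array([280.46982616, 134.12570268])]
```

View pics/s2.png

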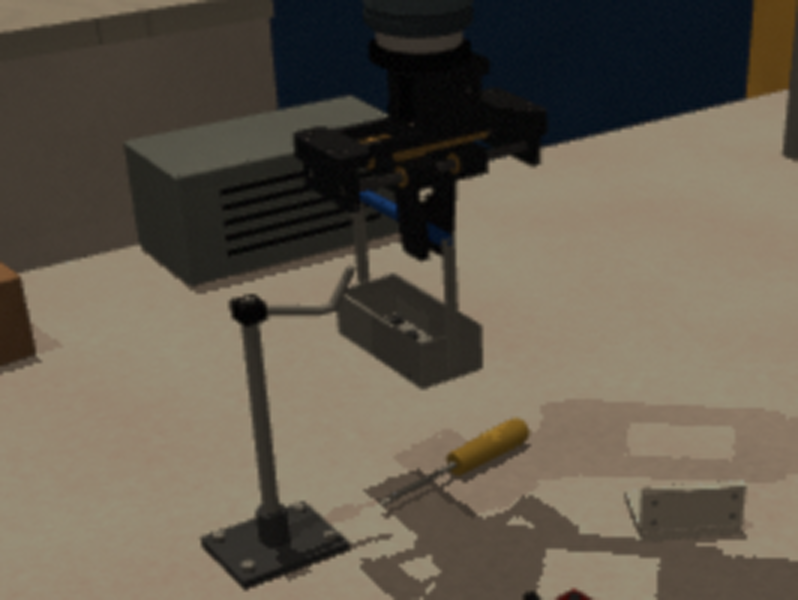

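Picture 5: the basket is upright in the gripper. The bar spans about (250,115) to (279,129) in full-image pixels, 2 px from the prediction, and the hook tip (at crop 350,268) is clear ahead of it. Next: advance over the tip, then lower.

```bash
python3 -m crank '[{"jaw":0,"dx":0,"dy":10,"dz":4,"ax":0,"ay":0,"az":0},{"jaw":0,"dx":0,"dy":20,"dz":4,"ax":0,"ay":0,"az":0},{"jaw":0,"dx":0,"dy":20,"dz":0,"ax":0,"ay":0,"az":0},{"jaw":0,"dx":0,"dy":15,"dz":0,"ax":0,"ay":0,"az":0},{"jaw":0,"dx":0,"dy":9,"dz":0,"ax":0,"ay":0,"az":0},{"jaw":0,"dx":0,"dy":0,"dz":5,"ax":0,"ay":0,"az":0},{"jaw":0,"dx":0,"dy":0,"dz":10,"ax":0,"ay":0,"az":0},{"jaw":0,"dx":0,"dy":0,"dz":10,"ax":0,"ay":0,"az":0},{"jaw":0,"dx":0,"dy":0,"dz":8,"ax":0,"ay":0,"az":0},{"jaw":0,"dx":0,"dy":0,"dz":4,"ax":0,"ay":0,"az":0},{"jaw":0,"dx":0,"dy":0,"dz":0,"ax":0,"ay":0,"az":0}]'
python3 - <<'E'
from h import *
from station import capture
seat=np.array([.5495,-.3285,.214]); th=.02; ys=np.array([-np.sin(th),np.cos(th),0])
togo(seat+ys*.038,[np.pi,0,np.pi/2+th],True)
c=capture("scene");pickle.dump(c,open("s3.pkl","wb"))
print("seat",proj(c,seat),"bar ends",[proj(c,seat+k*ys*.069) for k in(-1,0,1)])
crop(c,170,85,150,120,5,"pics/s3.png")
E
```

```text
time: 7.7
tool_pos: [0.5494, -0.2924, 0.2022]
orientation: [-3.14, -0.001, 1.59]
wrist_force: [-0.8, -0.8, -1.4]
grip_width: 0.0085
t 7.7 tcp [ 0.5494 -0.2924  0.2022] rpy [-3.14e+00 -1.00e-03  1.59e+00] F [-0.77 -0.79 -1.37] T [-0.03  0.05 -0.03] w 0.0085
now axes mm [ 1.9 -0.6  6.9] target axes mm [ 1.9 -0.6  6.9] rot deg [-0.08 -0.06 -0.04]
seat [238.6219591  149.24407157] bar ends [array([224.27070553, 139.48377132]), array([238.6219591 , 149.24407157]), array([254.06682184, 159.74813639])]
```

View pics/s3.png

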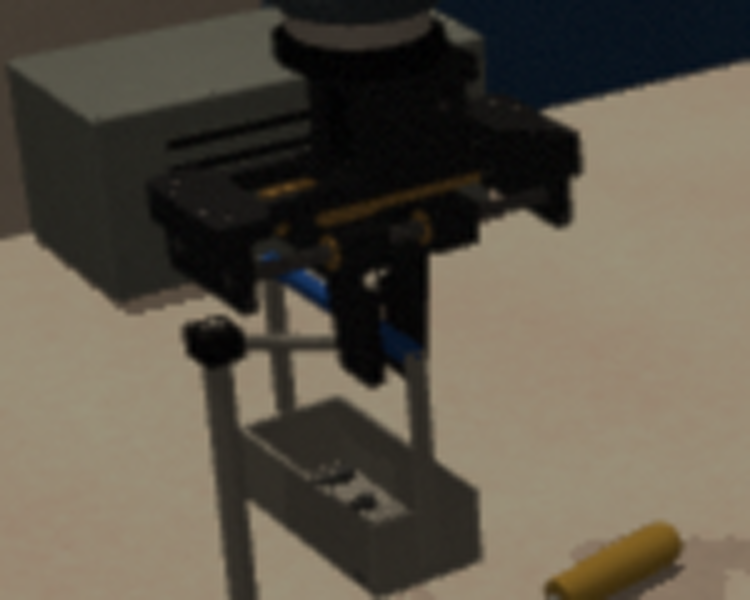

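Picture 6: the bar lies over the hook between clamp and tip, and the basket is upright. I'll lower it gently onto the seat.

```bash
python3 -m crank '[{"jaw":0,"dx":0,"dy":0,"dz":3,"ax":0,"ay":0,"az":0},{"jaw":0,"dx":0,"dy":0,"dz":2,"ax":0,"ay":0,"az":0},{"jaw":0,"dx":0,"dy":0,"dz":1,"ax":0,"ay":0,"az":0},{"jaw":0,"dx":0,"dy":0,"dz":0,"ax":0,"ay":0,"az":0},{"jaw":0,"dx":0,"dy":0,"dz":0,"ax":0,"ay":0,"az":0}]'
python3 -m crank '[{"jaw":0,"dx":0,"dy":0,"dz":2,"ax":0,"ay":0,"az":0},{"jaw":0,"dx":0,"dy":0,"dz":0,"ax":0,"ay":0,"az":0},{"jaw":0,"dx":0,"dy":0,"dz":0,"ax":0,"ay":0,"az":0}]'
```

```text
time: 8.25
tool_pos: [0.5501, -0.2926, 0.1973]
orientation: [3.142, 0.0, 1.591]
wrist_force: [0.2, -0.1, -1.9]
grip_width: 0.0086
time: 8.55
tool_pos: [0.55, -0.2925, 0.1952]
orientation: [-3.141, -0.0, 1.591]
wrist_force: [-0.4, 0.0, -1.6]
grip_width: 0.0085
```

```bash
python3 -m crank '[{"jaw":0,"dx":0,"dy":0,"dz":1.5,"ax":0,"ay":0,"az":0},{"jaw":0,"dx":0,"dy":0,"dz":0,"ax":0,"ay":0,"az":0},{"jaw":0,"dx":0,"dy":0,"dz":0,"ax":0,"ay":0,"az":0}]'
python3 -m crank '[{"jaw":0,"dx":0,"dy":0,"dz":1.5,"ax":0,"ay":0,"az":0},{"jaw":0,"dx":0,"dy":0,"dz":0,"ax":0,"ay":0,"az":0},{"jaw":0,"dx":0,"dy":0,"dz":0,"ax":0,"ay":0,"az":0}]'
python3 -m crank '[{"jaw":0,"dx":0,"dy":0,"dz":1.5,"ax":0,"ay":0,"az":0},{"jaw":0,"dx":0,"dy":0,"dz":0,"ax":0,"ay":0,"az":0},{"jaw":0,"dx":0,"dy":0,"dz":0,"ax":0,"ay":0,"az":0}]'
```

```text
time: 8.85
tool_pos: [0.5502, -0.2927, 0.1941]
orientation: [3.141, 0.0, 1.591]
wrist_force: [-0.2, -0.1, 0.3]
grip_width: 0.0088
time: 9.15
tool_pos: [0.5503, -0.2926, 0.1929]
orientation: [3.141, 0.0, 1.591]
wrist_force: [-0.8, 1.8, 4.8]
grip_width: 0.0085
time: 9.45
tool_pos: [0.5505, -0.2926, 0.192]
orientation: [3.14, 0.001, 1.591]
wrist_force: [-1.9, 3.6, 8.9]
grip_width: 0.0086
```

In contact. I'll relieve the push and open.

```bash
python3 -m crank '[{"jaw":0,"dx":0,"dy":0,"dz":-1.5,"ax":0,"ay":0,"az":0},{"jaw":0,"dx":0,"dy":0,"dz":-1,"ax":0,"ay":0,"az":0},{"jaw":0,"dx":0,"dy":0,"dz":0,"ax":0,"ay":0,"az":0},{"jaw":12,"dx":0,"dy":0,"dz":0,"ax":0,"ay":0,"az":0},{"jaw":16,"dx":0,"dy":0,"dz":0,"ax":0,"ay":0,"az":0},{"jaw":24,"dx":0,"dy":0,"dz":0,"ax":0,"ay":0,"az":0},{"jaw":40,"dx":0,"dy":0,"dz":0,"ax":0,"ay":0,"az":0},{"jaw":50,"dx":0,"dy":0,"dz":0,"ax":0,"ay":0,"az":0},{"jaw":50,"dx":0,"dy":0,"dz":0,"ax":0,"ay":0,"az":0}]'
python3 -m crank '[{"jaw":50,"dx":0,"dy":0,"dz":-10,"ax":0,"ay":0,"az":0},{"jaw":50,"dx":0,"dy":0,"dz":-20,"ax":0,"ay":0,"az":0},{"jaw":50,"dx":0,"dy":0,"dz":-25,"ax":0,"ay":0,"az":0},{"jaw":50,"dx":0,"dy":0,"dz":-25,"ax":0,"ay":0,"az":0},{"jaw":50,"dx":0,"dy":0,"dz":-10,"ax":0,"ay":0,"az":0},{"jaw":50,"dx":0,"dy":0,"dz":0,"ax":0,"ay":0,"az":0}]'
python3 - <<'E'
from h import *
from station import capture
from station import arm
c=capture("scene");pickle.dump(c,open("s4.pkl","wb"))
a=c["color"][85:205,170:320,::-1]
w=capture("wrist")["color"][:,:,::-1]
a=cv2.resize(a,(500,400),interpolation=2); w=cv2.resize(w,(300,225))
o=np.zeros((400,800,3),np.uint8);o[:,:500]=a;o[:225,500:]=w;cv2.imwrite("pics/s4.png",o)
E
```

```text
time: 10.35
tool_pos: [0.55, -0.2926, 0.1932]
orientation: [-3.141, -0.0, 1.591]
wrist_force: [0.2, -0.6, -0.6]
grip_width: 0.046
time: 10.95
tool_pos: [0.5508, -0.2931, 0.2856]
orientation: [3.138, 0.003, 1.591]
wrist_force: [-0.0, 0.7, -1.5]
grip_width: 0.0502
```

View pics/s4.png

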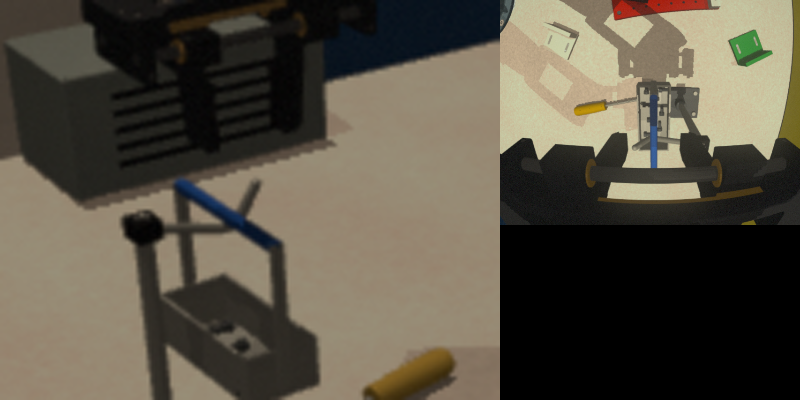

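Picture 7: the basket hangs upright and still, and the bar crosses the hook about 10 mm from its middle. Now the bracket: I'll move above its upright.

Run:
```python
from h import *
togo([.5355,-.0393,.17],[np.pi,0,1.381])
```

```text
t 11.05 tcp [ 0.5497 -0.2923  0.2825] rpy [-3.141e+00 -1.000e-03  1.591e+00] F [ 0.27  0.18 -0.44] T [-0.07  0.08 -0.04] w 0.05
now axes mm [253.2  -9.2 112.6] target axes mm [245.8 -61.7 112.5] rot deg [-0.04 -0.03 12.01]
```

```bash
python3 -m crank '[{"jaw":50,"dx":0,"dy":0,"dz":0,"ax":0,"ay":0,"az":6},{"jaw":50,"dx":20,"dy":-5,"dz":0,"ax":0,"ay":0,"az":6},{"jaw":50,"dx":35,"dy":-8,"dz":0,"ax":0,"ay":0,"az":0},{"jaw":50,"dx":35,"dy":-8,"dz":0,"ax":0,"ay":0,"az":0},{"jaw":50,"dx":35,"dy":-8,"dz":10,"ax":0,"ay":0,"az":0},{"jaw":50,"dx":35,"dy":-8,"dz":20,"ax":0,"ay":0,"az":0},{"jaw":50,"dx":35,"dy":-8,"dz":30,"ax":0,"ay":0,"az":0},{"jaw":50,"dx":30,"dy":-8,"dz":30,"ax":0,"ay":0,"az":0},{"jaw":50,"dx":20,"dy":-8,"dz":20,"ax":0,"ay":0,"az":0},{"jaw":50,"dx":0,"dy":0,"dz":0,"ax":0,"ay":0,"az":0},{"jaw":50,"dx":0,"dy":0,"dz":0,"ax":0,"ay":0,"az":0}]'
python3 - <<'E'
from h import *
from station import capture
togo([.5355,-.0393,.042],[np.pi,0,1.381])
c=capture("top");pickle.dump(c,open("t5.pkl","wb"))
w=capture("wrist");pickle.dump(w,open("w5.pkl","wb"))
ctr=np.array([.506,-.0336,.012]);Rz=R.from_euler("z",-.19)
for n,q in dict(utL=(.035,.045,.05),utR=(.035,-.045,.05),ufL=(.025,.045,.05),ufR=(.025,-.045,.05),fL=(-.035,.045,.01),fR=(-.035,-.045,.01)).items():
    print(n,(proj(w,ctr+Rz.apply(q),True)).round(1))
crop(w,160,100,320,240,2.5,"pics/w5.png")
E
```

```text
time: 12.15
tool_pos: [0.5335, -0.0405, 0.1723]
orientation: [-3.139, 0.0, 1.382]
wrist_force: [0.4, 0.4, 0.5]
grip_width: 0.0502
t 12.15 tcp [ 0.5335 -0.0405  0.1723] rpy [-3.139  0.     1.382] F [0.36 0.44 0.53] T [-0.1   0.08 -0.01] w 0.0502
now axes mm [  1.6   2.  130.3] target axes mm [  1.6   1.7 130.3] rot deg [-0.13  0.01  0.07]
utL [335.6 164.6]
utR [334.8 283.2]
ufL [321.2 164.6]
ufR [321.7 283.2]
fL [248.1 159.5]
fR [253.8 263. ]
```

View pics/w5.png

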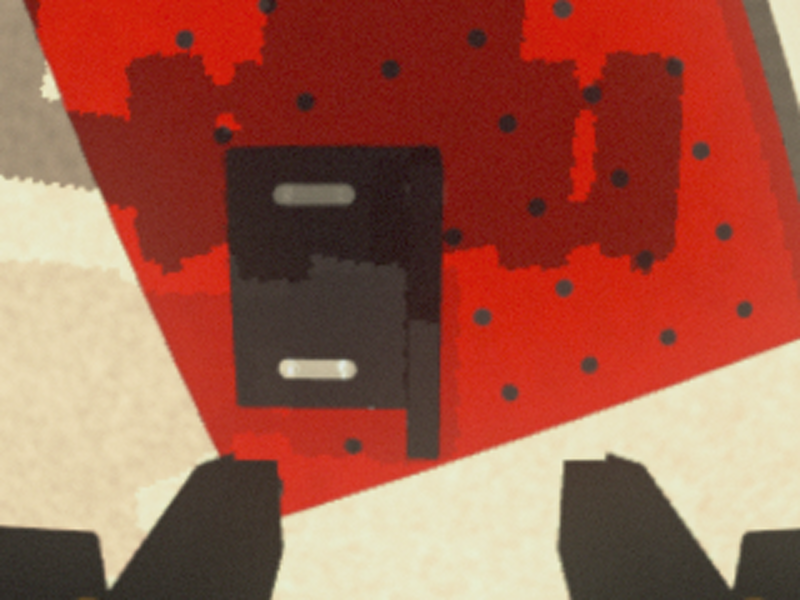

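Picture 8: the bracket's upright back top edge runs (337,162) to (336,284), 1–2 px from the prediction. Now down to grip the top of the upright.

```bash
python3 -m crank '[{"jaw":50,"dx":1.5,"dy":2.5,"dz":30,"ax":0,"ay":0,"az":0},{"jaw":50,"dx":0,"dy":0,"dz":35,"ax":0,"ay":0,"az":0},{"jaw":50,"dx":0,"dy":0,"dz":35,"ax":0,"ay":0,"az":0},{"jaw":50,"dx":0,"dy":0,"dz":20,"ax":0,"ay":0,"az":0},{"jaw":50,"dx":0,"dy":0,"dz":9,"ax":0,"ay":0,"az":0},{"jaw":50,"dx":0,"dy":0,"dz":0,"ax":0,"ay":0,"az":0},{"jaw":50,"dx":0,"dy":0,"dz":0,"ax":0,"ay":0,"az":0}]' 30
python3 -m crank '[{"jaw":0,"dx":0,"dy":0,"dz":0,"ax":0,"ay":0,"az":0},{"jaw":0,"dx":0,"dy":0,"dz":0,"ax":0,"ay":0,"az":0},{"jaw":0,"dx":0,"dy":0,"dz":0,"ax":0,"ay":0,"az":0},{"jaw":0,"dx":0,"dy":0,"dz":0,"ax":0,"ay":0,"az":0},{"jaw":0,"dx":0,"dy":0,"dz":0,"ax":0,"ay":0,"az":0},{"jaw":0,"dx":0,"dy":0,"dz":0,"ax":0,"ay":0,"az":0}]'
```

```text
time: 12.95
tool_pos: [0.5382, -0.0406, 0.0456]
orientation: [3.139, 0.0, 1.38]
wrist_force: [0.3, 0.4, -0.1]
grip_width: 0.0495
time: 13.55
tool_pos: [0.5369, -0.0396, 0.0444]
orientation: [3.142, -0.0, 1.381]
wrist_force: [-2.0, 0.4, 2.2]
grip_width: 0.0096
```

```bash
python3 -m crank '[{"jaw":0,"dx":0,"dy":0,"dz":-5,"ax":0,"ay":0,"az":0},{"jaw":0,"dx":0,"dy":0,"dz":-5,"ax":0,"ay":0,"az":0},{"jaw":0,"dx":0,"dy":0,"dz":0,"ax":0,"ay":0,"az":-5},{"jaw":0,"dx":0,"dy":0,"dz":0,"ax":0,"ay":0,"az":-5},{"jaw":0,"dx":0,"dy":0,"dz":0,"ax":0,"ay":0,"az":-5},{"jaw":0,"dx":0,"dy":0,"dz":0,"ax":0,"ay":0,"az":-5},{"jaw":0,"dx":0,"dy":0,"dz":0,"ax":0,"ay":0,"az":0},{"jaw":0,"dx":0,"dy":0,"dz":0,"ax":0,"ay":0,"az":0}]'
cat >> h.py <<'E'
OB=np.array([.568,.0371]); YB=.1617
def b2w(x,y,z): return np.array([*(OB+R.from_euler("z",YB).as_matrix()[:2,:2]@[x,y]),z+.0])
def w2b(p): return np.array([*(R.from_euler("z",-YB).as_matrix()[:2,:2]@(np.array(p)[:2]-OB)),p[2]])
E
python3 - <<'E'
from h import *
togo(b2w(.077,.052,.052),[np.pi,0,np.pi/2+YB])
E
```

```text
time: 14.35
tool_pos: [0.5369, -0.0397, 0.0544]
orientation: [3.142, -0.0, 1.728]
wrist_force: [0.2, -0.5, -3.0]
grip_width: 0.0098
t 14.35 tcp [ 0.5369 -0.0397  0.0544] rpy [ 3.142 -0.     1.728] F [ 0.21 -0.48 -3.03] T [-0.07 -0.03  0.02] w 0.0098
now axes mm [123.3 119.5   2.4] target axes mm [122.8 120.    2.4] rot deg [ 0.   -0.   -0.27]
```

```bash
python3 -m crank '[{"jaw":0,"dx":15,"dy":15,"dz":0,"ax":0,"ay":0,"az":0},{"jaw":0,"dx":25,"dy":25,"dz":0,"ax":0,"ay":0,"az":0},{"jaw":0,"dx":25,"dy":25,"dz":0,"ax":0,"ay":0,"az":0},{"jaw":0,"dx":25,"dy":25,"dz":0,"ax":0,"ay":0,"az":0},{"jaw":0,"dx":20,"dy":20,"dz":0,"ax":0,"ay":0,"az":0},{"jaw":0,"dx":13,"dy":10,"dz":0,"ax":0,"ay":0,"az":0},{"jaw":0,"dx":0,"dy":0,"dz":5,"ax":0,"ay":0,"az":0},{"jaw":0,"dx":0,"dy":0,"dz":0,"ax":0,"ay":0,"az":0},{"jaw":0,"dx":0,"dy":0,"dz":0,"ax":0,"ay":0,"az":0}]'
python3 - <<'E'
from h import *
from station import capture,arm
togo(b2w(.085,.065,.044),[np.pi,0,np.pi/2+YB]); print("base",w2b(arm.get_obs()["tool_pos"]))
w=capture("wrist");pickle.dump(w,open("w6.pkl","wb"))
print("corner top",proj(w,b2w(.09,.11,.037),True))
crop(w,200,80,280,210,2.8,"pics/w6.png")
E
```

```text
time: 15.25
tool_pos: [0.6347, 0.0997, 0.0485]
orientation: [-3.14, -0.0, 1.729]
wrist_force: [-0.1, 0.5, -2.2]
grip_width: 0.0102
t 15.25 tcp [0.6347 0.0997 0.0485] rpy [-3.14  -0.     1.729] F [-0.15  0.53 -2.22] T [-0.05 -0.   -0.03] w 0.0102
now axes mm [14.   9.1  4.5] target axes mm [14.   9.1  4.5] rot deg [-0.12 -0.   -0.21]
base [0.07590612 0.05103232 0.04853923]
corner top [360.09814053 166.28979352]
```

View pics/w6.png

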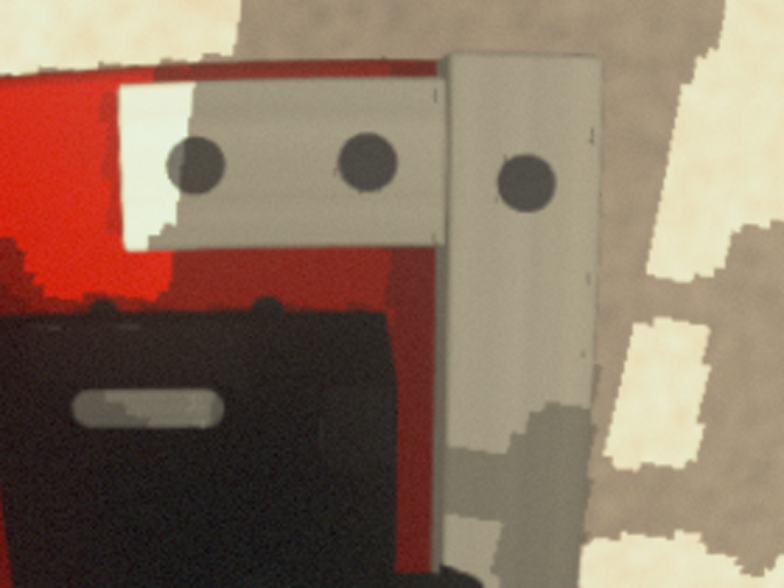

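Picture 9: bracket inside the corner, with clear gaps to the stop (corner top at (357,167), predicted (360,166)) and to the rail. Lower it, then slide to the stop.

```bash
python3 -m crank '[{"jaw":0,"dx":5,"dy":0,"dz":2,"ax":0,"ay":0,"az":-0.2},{"jaw":0,"dx":3,"dy":0,"dz":1,"ax":0,"ay":0,"az":0},{"jaw":0,"dx":2,"dy":2,"dz":0,"ax":0,"ay":0,"az":0},{"jaw":0,"dx":0,"dy":0,"dz":0,"ax":0,"ay":0,"az":0},{"jaw":0,"dx":0,"dy":0,"dz":0,"ax":0,"ay":0,"az":0}]'
python3 -m crank '[{"jaw":0,"dx":2,"dy":0,"dz":0,"ax":0,"ay":0,"az":0},{"jaw":0,"dx":2,"dy":0,"dz":0,"ax":0,"ay":0,"az":0},{"jaw":0,"dx":0,"dy":0,"dz":0,"ax":0,"ay":0,"az":0},{"jaw":0,"dx":0,"dy":0,"dz":0,"ax":0,"ay":0,"az":0}]'
```

```text
time: 15.8
tool_pos: [0.6363, 0.1111, 0.0463]
orientation: [3.141, 0.0, 1.734]
wrist_force: [0.7, -0.3, -2.8]
grip_width: 0.0097
time: 16.2
tool_pos: [0.6358, 0.1139, 0.0464]
orientation: [3.141, 0.002, 1.734]
wrist_force: [-1.0, -5.1, -1.6]
grip_width: 0.0095
```

```bash
python3 -m crank '[{"jaw":0,"dx":-0.5,"dy":2,"dz":0.5,"ax":0,"ay":0,"az":0},{"jaw":0,"dx":0,"dy":2,"dz":0,"ax":0,"ay":0,"az":0},{"jaw":0,"dx":0,"dy":1,"dz":0,"ax":0,"ay":0,"az":0},{"jaw":0,"dx":0,"dy":0,"dz":0,"ax":0,"ay":0,"az":0},{"jaw":0,"dx":0,"dy":0,"dz":0,"ax":0,"ay":0,"az":0}]'
python3 -m crank '[{"jaw":0,"dx":0,"dy":1.5,"dz":0,"ax":0,"ay":0,"az":0},{"jaw":0,"dx":0,"dy":1,"dz":0,"ax":0,"ay":0,"az":0},{"jaw":0,"dx":0,"dy":0,"dz":0,"ax":0,"ay":0,"az":0},{"jaw":0,"dx":0,"dy":0,"dz":0,"ax":0,"ay":0,"az":0}]'
python3 -c "
from h import *
from station import arm
print(w2b(arm.get_obs()['tool_pos']))"
```

```text
time: 16.7
tool_pos: [0.6404, 0.1147, 0.0455]
orientation: [-3.141, 0.001, 1.734]
wrist_force: [-0.4, -5.3, -3.7]
grip_width: 0.0101
time: 17.1
tool_pos: [0.6414, 0.1148, 0.0453]
orientation: [-3.137, 0.001, 1.734]
wrist_force: [-5.9, -6.7, 2.2]
grip_width: 0.0098
[0.08491884 0.06489552 0.04526632]
```

Both the stop and the rail are in contact. Set down and release.

```bash
python3 -m crank '[{"jaw":0,"dx":0,"dy":-0.5,"dz":1,"ax":0,"ay":0,"az":0},{"jaw":0,"dx":0,"dy":0,"dz":0.5,"ax":0,"ay":0,"az":0},{"jaw":0,"dx":0,"dy":0,"dz":0,"ax":0,"ay":0,"az":0},{"jaw":0,"dx":0,"dy":0,"dz":0,"ax":0,"ay":0,"az":0}]'
python3 -m crank '[{"jaw":12,"dx":0,"dy":0,"dz":0,"ax":0,"ay":0,"az":0},{"jaw":20,"dx":0,"dy":0,"dz":0,"ax":0,"ay":0,"az":0},{"jaw":35,"dx":0,"dy":0,"dz":0,"ax":0,"ay":0,"az":0},{"jaw":35,"dx":0,"dy":0,"dz":0,"ax":0,"ay":0,"az":0},{"jaw":35,"dx":0,"dy":0,"dz":-15,"ax":0,"ay":0,"az":0},{"jaw":35,"dx":0,"dy":0,"dz":-25,"ax":0,"ay":0,"az":0},{"jaw":20,"dx":0,"dy":-20,"dz":-20,"ax":0,"ay":0,"az":0},{"jaw":0,"dx":0,"dy":-20,"dz":0,"ax":0,"ay":0,"az":0},{"jaw":0,"dx":0,"dy":0,"dz":0,"ax":0,"ay":0,"az":0},{"jaw":0,"dx":0,"dy":0,"dz":0,"ax":0,"ay":0,"az":0}]'
python3 - <<'E'
from h import *
from station import capture,arm
print("base",w2b(arm.get_obs()["tool_pos"]))
c=capture("top");pickle.dump(c,open("t7.pkl","wb"))
w=capture("wrist");pickle.dump(w,open("w7.pkl","wb"))
for n,q in dict(L=(.09,.11,.062),R=(.09,.02,.062),fL=(.08,.11,.062),stop=(.09,.11,.037),F=(.02,.11,.022)).items(): print(n,proj(w,b2w(*q),True).round(1),end=" ")
crop(w,200,140,280,210,2.8,"pics/w7.png")
# target: tilted tool, tips forward toward rail by 12deg: tool z=(sin,0,-cos) in base
th=np.radians(12); Rt=R.from_euler("z",YB)*R.from_matrix(np.array([[0,np.cos(th),np.sin(th)],[1,0,0],[0,np.sin(th),-np.cos(th)]]))
rpy=Rt.as_euler("xyz");print(rpy); togo(b2w(.053,.065,.060),rpy)
E
```

```text
time: 17.5
tool_pos: [0.6414, 0.1147, 0.0444]
orientation: [-3.138, 0.001, 1.734]
wrist_force: [-6.2, -6.6, 3.7]
grip_width: 0.0098
time: 18.5
tool_pos: [0.6037, 0.1092, 0.1052]
orientation: [3.14, 0.0, 1.734]
wrist_force: [-0.2, -0.1, 0.0]
grip_width: 0.0048
base [0.04684532 0.06544915 0.10523731]
L [409.5 186.8] R [397.9 334.4] fL [390.8 186.5] stop [400.4 179. ] F [283.8 174.6] [2.93215314 0.         1.73249633]
t 18.6 tcp [0.6039 0.1092 0.1046] rpy [3.141 0.    1.734] F [-0.26 -0.13 -0.73] T [-0.1   0.11  0.04] w 0.0001
now axes mm [-0.4  5.9 44.6] target axes mm [-0.3 -3.5 44.8] rot deg [-11.95  -0.     0.06]
```

View pics/w7.png

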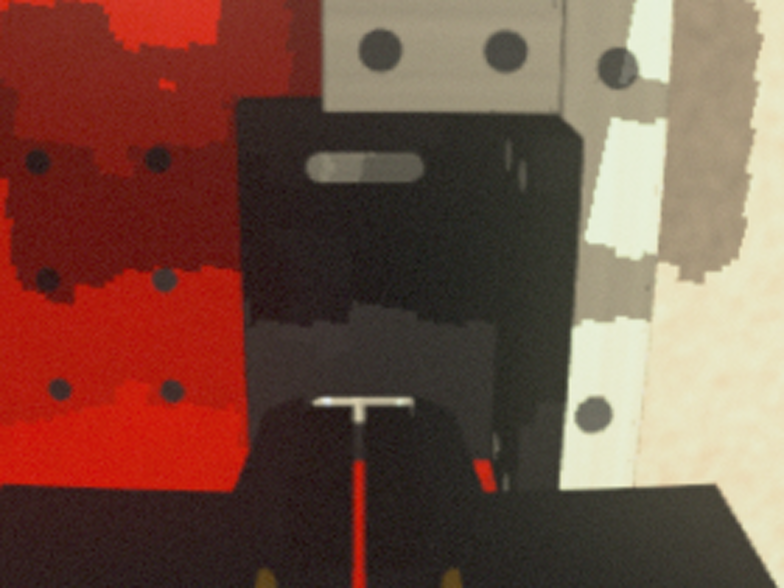

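Picture 10: the bracket sits flush to the stop (crop y≈111) and to the rail (crop x≈575). The closed fingertips taper, so I'll tilt 20° to push low with the tips only.

```bash
python3 -m crank '[{"jaw":0,"dx":0,"dy":0,"dz":0,"ax":-7,"ay":0,"az":0},{"jaw":0,"dx":0,"dy":0,"dz":0,"ax":-7,"ay":0,"az":0},{"jaw":0,"dx":0,"dy":0,"dz":0,"ax":-6,"ay":0,"az":0},{"jaw":0,"dx":0,"dy":0,"dz":0,"ax":0,"ay":0,"az":0},{"jaw":0,"dx":0,"dy":0,"dz":0,"ax":0,"ay":0,"az":0}]' 40
cat >> h.py <<'E'
def tilted(deg):
    th=np.radians(deg); return (R.from_euler("z",YB)*R.from_matrix(np.array([[0,np.cos(th),np.sin(th)],[1,0,0],[0,np.sin(th),-np.cos(th)]]))).as_euler("xyz")
def st():
    from station import arm
    o=arm.get_obs();print("base tcp",w2b(o["tool_pos"]).round(4),"F base",R.from_euler("z",-YB).apply(o["wrist_force"]).round(1),"rpy",o["orientation"].round(3))
E
python3 -c "
from h import *
st(); togo(b2w(.058,.065,.035),tilted(20))
togo(b2w(.068,.065,.035),tilted(20))"
```

```text
time: 19.1
tool_pos: [0.6035, 0.109, 0.1044]
orientation: [2.795, -0.0, 1.733]
wrist_force: [0.3, -0.1, 0.5]
grip_width: -0.0
base tcp [0.0466 0.0652 0.1044] F base [ 0.3 -0.2  0.5] rpy [ 2.795 -0.     1.733]
t 19.1 tcp [0.6035 0.109  0.1044] rpy [ 2.795 -0.     1.733] F [ 0.3  -0.15  0.46] T [-0.07  0.17 -0.05] w -0.0
now axes mm [ -0.2 -12.9  69.1] target axes mm [ -0.2 -13.   69.1] rot deg [-0.12 -0.03  0.04]
t 19.1 tcp [0.6035 0.109  0.1044] rpy [ 2.795 -0.     1.733] F [ 0.3  -0.15  0.46] T [-0.07  0.17 -0.05] w -0.0
now axes mm [-0.2 -3.5 72.5] target axes mm [-0.2 -3.6 72.5] rot deg [-0.12 -0.03  0.04]
```

```bash
python3 -m crank '[{"jaw":0,"dx":0,"dy":-7,"dz":20,"ax":0,"ay":0,"az":0},{"jaw":0,"dx":0,"dy":-6,"dz":20,"ax":0,"ay":0,"az":0},{"jaw":0,"dx":0,"dy":0,"dz":18,"ax":0,"ay":0,"az":0},{"jaw":0,"dx":0,"dy":0,"dz":10,"ax":0,"ay":0,"az":0},{"jaw":0,"dx":0,"dy":0,"dz":0,"ax":0,"ay":0,"az":0},{"jaw":0,"dx":0,"dy":0,"dz":0,"ax":0,"ay":0,"az":0}]'
python3 -m crank '[{"jaw":0,"dx":0,"dy":-1,"dz":3,"ax":0,"ay":0,"az":0},{"jaw":0,"dx":0,"dy":-1,"dz":2,"ax":0,"ay":0,"az":0},{"jaw":0,"dx":0,"dy":0,"dz":0,"ax":0,"ay":0,"az":0},{"jaw":0,"dx":0,"dy":0,"dz":0,"ax":0,"ay":0,"az":0}]'
python3 -c "
from h import *
st()"
```

```text
time: 19.7
tool_pos: [0.6149, 0.1109, 0.0363]
orientation: [2.793, 0.0, 1.734]
wrist_force: [-0.4, -0.4, 0.3]
grip_width: 0.0003
time: 20.1
tool_pos: [0.6138, 0.1108, 0.0308]
orientation: [2.792, 0.0, 1.734]
wrist_force: [-0.1, -0.3, -0.0]
grip_width: 0.0005
base tcp [0.0571 0.0654 0.0308] F base [-0.2 -0.2 -0. ] rpy [2.792 0.    1.734]
```

Now forward (base +x) until it touches the upright.

```bash
python3 -m crank '[{"jaw":0,"dx":0,"dy":3.8,"dz":1.4,"ax":0,"ay":0,"az":0},{"jaw":0,"dx":0,"dy":3.8,"dz":1.4,"ax":0,"ay":0,"az":0},{"jaw":0,"dx":0,"dy":1.9,"dz":0.7,"ax":0,"ay":0,"az":0},{"jaw":0,"dx":0,"dy":0,"dz":0,"ax":0,"ay":0,"az":0},{"jaw":0,"dx":0,"dy":0,"dz":0,"ax":0,"ay":0,"az":0}]'
python3 -c "
from h import *
st()"
python3 -m crank '[{"jaw":0,"dx":0,"dy":1.9,"dz":0.7,"ax":0,"ay":0,"az":0},{"jaw":0,"dx":0,"dy":1.9,"dz":0.7,"ax":0,"ay":0,"az":0},{"jaw":0,"dx":0,"dy":0,"dz":0,"ax":0,"ay":0,"az":0},{"jaw":0,"dx":0,"dy":0,"dz":0,"ax":0,"ay":0,"az":0}]'
python3 -c "
from h import *
st()"
```

```text
time: 20.6
tool_pos: [0.6238, 0.1125, 0.0304]
orientation: [2.793, -0.0, 1.734]
wrist_force: [-0.6, -0.0, 0.4]
grip_width: 0.0003
base tcp [0.0672 0.0655 0.0304] F base [-0.6  0.1  0.4] rpy [ 2.793 -0.     1.734]
time: 21.0
tool_pos: [0.625, 0.1131, 0.0293]
orientation: [2.798, -0.001, 1.734]
wrist_force: [-12.6, -3.2, 9.2]
grip_width: 0.0002
base tcp [0.0685 0.0658 0.0293] F base [-12.9  -1.1   9.2] rpy [ 2.798e+00 -1.000e-03  1.734e+00]
```

```bash
python3 -m crank '[{"jaw":0,"dx":0,"dy":-0.7,"dz":1.9,"ax":0,"ay":0,"az":0},{"jaw":0,"dx":0,"dy":-0.7,"dz":1.9,"ax":0,"ay":0,"az":0},{"jaw":0,"dx":0,"dy":0,"dz":0,"ax":0,"ay":0,"az":0},{"jaw":0,"dx":0,"dy":0,"dz":0,"ax":0,"ay":0,"az":0}]'
python3 -c "
from h import *
st()"
```

```text
time: 21.4
tool_pos: [0.625, 0.1133, 0.0252]
orientation: [2.798, -0.001, 1.735]
wrist_force: [-12.0, -2.5, 8.4]
grip_width: 0.0004
base tcp [0.0685 0.066  0.0252] F base [-12.3  -0.5   8.4] rpy [ 2.798e+00 -1.000e-03  1.735e+00]
```

```bash
python3 -m crank '[{"jaw":0,"dx":0,"dy":-0.7,"dz":1.9,"ax":0,"ay":0,"az":0},{"jaw":0,"dx":0,"dy":-0.7,"dz":1.9,"ax":0,"ay":0,"az":0},{"jaw":0,"dx":0,"dy":0,"dz":0,"ax":0,"ay":0,"az":0},{"jaw":0,"dx":0,"dy":0,"dz":0,"ax":0,"ay":0,"az":0}]'
python3 -c "
from h import *
st()"
```

```text
time: 21.8
tool_pos: [0.6252, 0.1133, 0.0247]
orientation: [2.797, -0.001, 1.736]
wrist_force: [-37.1, -6.2, 46.3]
grip_width: 0.0004
base tcp [0.0687 0.066  0.0247] F base [-37.6  -0.2  46.3] rpy [ 2.797e+00 -1.000e-03  1.736e+00]
```

```bash
python3 -m crank '[{"jaw":0,"dx":0,"dy":0.4,"dz":-1.0,"ax":0,"ay":0,"az":0},{"jaw":0,"dx":0,"dy":0.3,"dz":-0.9,"ax":0,"ay":0,"az":0},{"jaw":0,"dx":0,"dy":0,"dz":0,"ax":0,"ay":0,"az":0},{"jaw":0,"dx":0,"dy":0,"dz":0,"ax":0,"ay":0,"az":0}]'
python3 -c "
from h import *
st()"
```

```text
time: 22.2
tool_pos: [0.6251, 0.1133, 0.0248]
orientation: [2.798, -0.001, 1.735]
wrist_force: [-22.9, -4.0, 25.5]
grip_width: 0.0001
base tcp [0.0686 0.066  0.0248] F base [-23.3  -0.2  25.5] rpy [ 2.798e+00 -1.000e-03  1.735e+00]
```

23 N against the rail and 25 N down. I'll hold for a moment and check the fit and the basket.

```bash
python3 -m crank '[{"jaw":0,"dx":0,"dy":0,"dz":0,"ax":0,"ay":0,"az":0},{"jaw":0,"dx":0,"dy":0,"dz":0,"ax":0,"ay":0,"az":0},{"jaw":0,"dx":0,"dy":0,"dz":0,"ax":0,"ay":0,"az":0},{"jaw":0,"dx":0,"dy":0,"dz":0,"ax":0,"ay":0,"az":0},{"jaw":0,"dx":0,"dy":0,"dz":0,"ax":0,"ay":0,"az":0},{"jaw":0,"dx":0,"dy":0,"dz":0,"ax":0,"ay":0,"az":0}]'
python3 - <<'E'
from h import *
from station import capture
st()
w=capture("wrist")["color"];s=capture("scene")["color"];s0=pickle.load(open("d1.pkl","rb"))["scene"]["color"]
def z(a,W,H): return cv2.resize(a[:,:,::-1],(W,H),interpolation=2)
o=np.zeros((600,800,3),np.uint8)
o[:300,:400]=z(w[:360],400,300) if 0 else z(w,400,300)
o[300:,:400]=z(s[230:380,220:420],400,300)
o[:300,400:]=z(s[110:260,170:370],400,300)
o[300:,400:]=z(s[310:430,360:560],400,300)
cv2.imwrite("pics/e.png",o)
for n,(x,y,a,b) in dict(bottle=(370,330,55,85),case=(450,330,100,80),driver=(240,185,70,40)).items():
    print(n,"mean diff",np.abs(s[y:y+b,x:x+a].astype(int)-s0[y:y+b,x:x+a]).mean().round(1))
E
```

```text
time: 22.8
tool_pos: [0.6251, 0.1133, 0.0249]
orientation: [2.798, -0.001, 1.735]
wrist_force: [-23.1, -4.6, 26.6]
grip_width: 0.0003
base tcp [0.0686 0.066  0.0249] F base [-23.5  -0.8  26.6] rpy [ 2.798e+00 -1.000e-03  1.735e+00]
bottle mean diff 16.3
case mean diff 17.9
driver mean diff 30.3
```

View pics/e.png

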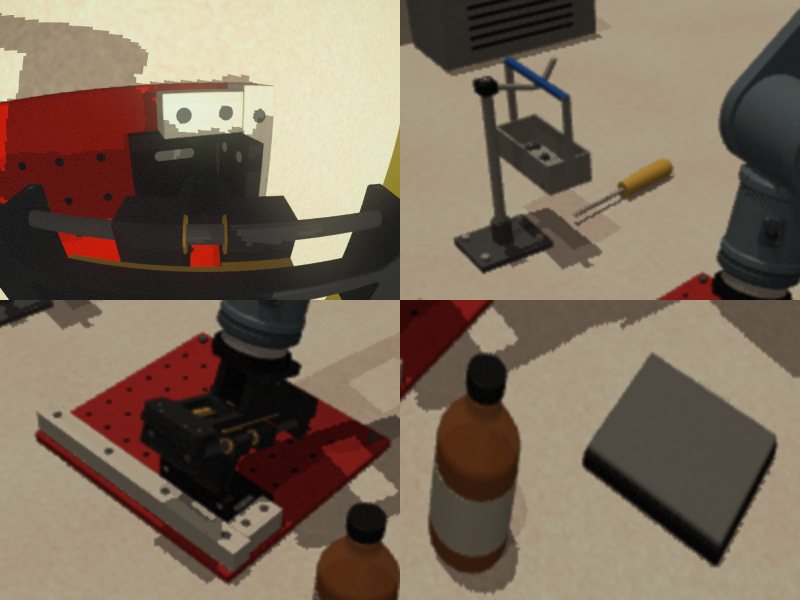

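Picture 11: the bracket is flush in the corner under the fingertips and the basket hangs upright. The bottle, case and driver appear unmoved; the pixel differences look like the arm's shadow. Handing in.

```bash
python3 -c "
from station import arm
print(arm.close_job()); o=arm.get_obs(); print(o['time'],o['wrist_force'])"
```

```text
the job is handed in; nothing more can be done
None
the job is handed in; nothing more can be done
```

The screw basket is on the hook and the bracket is held in the corner. I handed the job in at about 23 s with the arm still pushing.

**Basket:** I gripped the handle 38 mm off its middle so the fingers cleared the hook wire, then lowered it onto the hook and let go. In the last picture it hangs upright, with the hook about 10 mm from the middle of the bar (limit 40 mm).

**Bracket:** I carried it in by its upright, slid it against the stop and then the rail until I felt contact at each, and set it down. I then pushed low inside the L with closed, 20° tilted fingers. The last wrist force was steady over 0.6 s, at about 23 N towards the rail and 26 N down. The pictures show the bracket flush with the stop and the rail.

**Checks that were not clean:**
- While pressing, the force briefly overshot to about 38 N towards the rail and 46 N down, through the fingertips. I backed it off straight away.
- My before-and-after image comparison of the bottle, mask case and screwdriver showed differences. They look like changed shadows, since all three appear in place, but I judged that by eye and did not measure it.
- I did not measure the bracket's final position and squareness beyond the contact forces and the pictures, and the job reports no verdict.

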